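# Stack the boxed moulds in the bundling jig and lock its sliding end stop

### The arm

A 6-joint arm with a two-finger parallel gripper is mounted at the origin on the work surface. World frame = base frame: x ahead of the robot, y to its left, z up, the work surface at z = 0. Lengths are in m, angles in rad, forces in N, time in s.
With the tool pointing down it reaches from about 0.35 to 0.725 m from the base axis. Payload 6 kg.
Tool frame: the origin (TCP) lies between the finger pads; the fingertips stand ahead of it and the grasp point (between the pads) lies 11 mm behind it (bot.tcp_to_tips is the z of the fingertips in the tool frame, in m); z points along the fingers, y is the line along which they close (so a half turn about z gives the same grasp; the last joint's range is limited). The gripper opens to 85 mm and grips with 20 to 120 N. Pads are 22 mm wide; open, the fingers measure 114 mm over their backs; the gripper's body (76 mm by 85 mm) begins 54 mm behind the grasp point. The pads swing forward as they close: fully open they stand 13 mm farther back than shut.
Start: joints at [-0.929, 0.04, 0.085, 0, -1.615, -0.334], TCP at [0.182, -0.572, 0.239] pointing down, gripper open.
Joint ranges: [-2.56, 2.56], [-1.29, 2.01], [-1.08, 1.49], [-3.29, 1.98], [-2.81, -0.18], [-2.99, 2.99]. Speed limits (rad/s): [2.57, 2.57, 3.01, 3.14, 3.14, 3.14].

### API

Orientations are given as a unit quaternion [w, x, y, z].
In Python, from plant import bot gives the robot as it stands.
- The arm moves only by the shell command python3 -m crank 'ROWS'. ROWS is JSON, a list of rows, each an object of numbers: "dx", "dy", "dz": the shift along the tool's x, y, z normalised to -1 to 1, where 1 is 0.1 m; "ax", "ay", "az": the turn, a rotation vector about the tool's x, y, z normalised to -1 to 1, where 1 is 90 degrees; "claw": the closure, from 0 (fully open) to 1 (shut). A call has 1 to 20 rows; each row shifts and turns the commanded pose from where the row before left it, along the tool's axes as they then stand; what a row does not reach is not made up. A row lasts 1/10 s, in which the tool goes at most 50 mm and 8.59 degrees, less where a joint would pass 70% of its speed; a pose out of reach is approached as far as the arm can. A call with a number of a shift or a turn outside -1 to 1 is refused whole. A call with a gripper value outside its range is refused whole. The fingers move at their own pace and stop on an object; the grip force is fixed at half the most. Time passes only in rows, so rows that do not move let the fingers close. It gives the time, the measured TCP pose, the force, the opening and the grip force at its end, in the units of the state.
- bot.get_obs(): the state, without advancing time (a new reading comes with each control period).
- bot.grab_frame(name): name is "side" or "top"; returns a dict with "pixels" (420x560x3 uint8, blue, green, red), "mtx" (3x3 intrinsics, pixels), "rvec" (rotation vector, rad) and "tvec" (3), from world to camera coordinates, as OpenCV has them. Camera axes: x right, y down, z forward; pixel columns grow to the right and rows downward; lengths in m; the calibration is good to about 2 mm. A picture is of the moment at which its call begins. There is no depth.
- bot.job_done(): hands the job in; it is judged then, once.
The state is a dict: "time_s": time; "joints": joint angles; "qd": joint speeds; "tau": joint torques, N m; "eef_pos": TCP position; "eef_rot": TCP orientation; "force": force on the tool from outside, world axes, zero at the start; "torque": the same for the moment, N m; "width": opening from 0.0 (shut) to 1.0 (fully open); "finger_force": force on a finger pad.
Only numpy, scipy, OpenCV 4.12 (cv2) and the standard library are available. Lean on these libraries where they do the work, as an engineer would, in place of code of your own. Each camera call takes 0.05 s, during which the arm holds its last target. There are 200 camera calls.

### The job

Two closed gift cases still lie on the bench: stack both squarely, one after the other, on the case that stands in the green bundling jig, so that the three make one straight column. Then pull up the red lock knob of the yellow end stop, slide the stop towards the column to the next hole and let the pin go fully home. Finish there still holding the knob, with the pin kept home, ready for the bundle to be tied; leave everything else on the bench where it is.

Things in the scene. Friction and masses are not known exactly. Their poses are not given: they have to be found in the camera images.
- jig: green bundling jig, bolted down, base plate 120 (x) by 405 mm (y), origin on the bench under it. -y half: wooden deck, top at z = 26 mm, and fixed end fence (80 mm wide, top at 130 mm, inner face at y = -190 mm). +y half: 30 mm square aluminium tube along y, top at z = 62 mm, with 11.5 mm holes every 25 mm. Deck, fence and tube are centred on x = 0
- base_box: first case of the column, already on the jig's deck with its long sides open to the fingers; fence and end stop are 197 mm apart at the start: closed gift case, yellow lid on red-brown base, 58 mm wide (x), 170 mm long (y), 40 mm high, 0.2 to 0.45 kg; origin at the centre of its underside, z up; same after a half turn
- box_a: case to be stacked, flat on the bench: closed gift case, yellow lid on red-brown base, 58 mm wide (x), 170 mm long (y), 40 mm high, 0.2 to 0.45 kg; origin at the centre of its underside, z up; same after a half turn
- box_b: other case to be stacked, flat on the bench: closed gift case, yellow lid on red-brown base, 58 mm wide (x), 170 mm long (y), 40 mm high, 0.2 to 0.45 kg; origin at the centre of its underside, z up; same after a half turn
- stop (a joint): travel (m) of the yellow tube section, 38 mm square, 100 mm long, sliding on the aluminium tube; it carries the yellow stop plate (80 mm wide, top at 130 mm). About 0 at the start (pin in its hole), grows towards the column (jig's -y); next hole at 0.025, where 2.5 mm are left if the cases touch the fence. Rubs with 2.5 N; play in a hole about 1 mm
- plunger (a joint): how far the lock pin is pulled up (m): 0 fully home, 0.014 at its upper stop. The spring pushes it down with 4 N at home, 9 N fully up. The pin (9 mm thick, round nose) is clear of the hole above 0.010; let go between holes it rests on the tube at 0.010 and drops into the next hole that comes under it
- knob (a point): middle of the lock pin's red round pull knob, 30 mm in diameter, 26 mm tall, on the yellow section, 75 mm from the stop plate's face; 103 mm above the bench with the pin home; rises with the pin, travels with the section. Under it a 22 mm thick barrel. Axes as the jig's
- stop_face (a point): centre of the stop plate's face that looks at the column, 70 mm above the bench
- mould: finished wooden mould with a round head (84 mm across, 26 mm thick) and a handle, about 190 mm long, lying flat; origin under it; to be left alone
- mallet: wooden carving mallet lying on its side, head 64 mm thick, 260 mm long; origin on the bench under it; to be left alone
- blanks: two wooden mould blanks lying one on the other, together 75 x 160 x 52 mm; origin under them; to be left alone
- gouge: carving gouge with a blue handle, 220 mm long, 26 mm thick, lying flat; origin on the bench under it; to be left alone
- seal_tin: round aluminium tin, 60 mm across and 55 mm tall; origin under it; to be left alone
- cup: open white plastic cup, 76 mm across and 85 mm tall; origin under it; to be left alone
- tape: roll of brown packing tape lying flat, 96 mm across, 48 mm tall; origin under it; to be left alone
Mind the look-alikes: they are no part of the job. What is shaped like the box_b but turquoise is not meant. What is shaped like the box_a but blue is not meant.

How it is judged:
By the outcome, as a careful person would: the job done as asked, in the order asked, and still so for the second after the job is handed in, while the arm keeps its last pose, push and grip.
It also fails if it takes over 67 s, if anything falls off the work surface, if the arm or the gripper's body presses on something with over 40 N, if the wrist force passes 120 N, or if a joint passes its speed limit or range.

## Working session

There is one attempt and no reset: what is moved stays moved. The work goes in short steps, Python scripts to look and compute and a shell command to move; the robot and the scene stay as the last step left them, time stands still between calls to the robot, and variables do not carry over. Pictures are saved under pics/ and viewed, at most 10 in all, crops included, and the job is handed in when it is done.

```bash
ls; mkdir -p pics; python3 - <<'E'
from plant import bot
import cv2
o=bot.get_obs();print(o, bot.tcp_to_tips)
for n in("top","side"):
    f=bot.grab_frame(n);cv2.imwrite(f"pics/{n}0.png",f["pixels"]);print(n,f["mtx"],f["rvec"],f["tvec"])
E
```

```text
pics
{'time_s': 0.0, 'joints': array([-9.29325103e-01,  4.07903623e-02,  8.37873776e-02, -4.85552377e-04,
       -1.61547793e+00, -3.33715074e-01]), 'qd': array([-4.57282406e-05, -8.72631075e-04, -1.04853597e-04,  1.12419217e-03,
       -1.93369594e-03,  1.03230507e-03]), 'tau': array([-1.64343692e-03, -3.68195415e+01,  3.47409904e+01,  6.93228319e+00,
       -5.32507111e-03, -5.50259529e-06]), 'eef_pos': array([ 0.18175061, -0.57147652,  0.23827381]), 'eef_rot': array([-1.80336915e-04, -1.53281983e-01,  9.88182101e-01,  8.57765568e-04]), 'force': array([-0.3556656 ,  0.45769195,  1.09169704]), 'torque': array([0.03120037, 0.03466356, 0.02530503]), 'finger_force': 0.0, 'width': 0.9986123151112132} 0.008
top [[388.576596     0.         273.43608115]
 [  0.         388.576596   210.56295873]
 [  0.           0.           1.        ]] [ 2.16206505 -2.12102713  0.14233051] [-0.00358716  0.50891121  1.34500643]
side [[492.51592203   0.         278.86535062]
 [  0.         492.51592203 211.65615394]
 [  0.           0.           1.        ]] [ 2.10502843 -0.68201809  0.35514454] [-0.41549864  0.26292099  1.48563073]
```

View pics/top0.png

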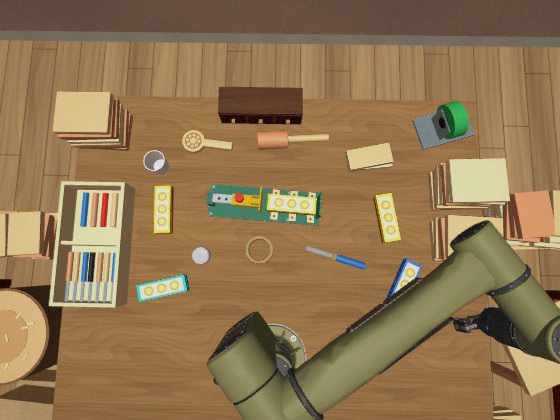

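View pics/side0.png

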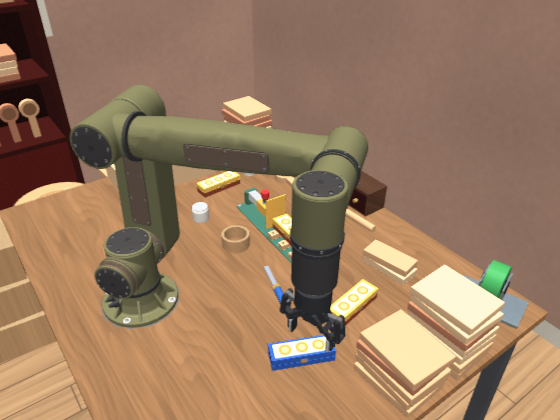

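```bash
cat > h.py <<'E'
import numpy as np, cv2
from plant import bot
def grab(n):
    f=bot.grab_frame(n); f["R"]=cv2.Rodrigues(f["rvec"])[0]; f["t"]=np.array(f["tvec"]).ravel(); return f
def onplane(f,uv,z):
    uv=np.atleast_2d(np.array(uv,float))
    d=np.c_[uv,np.ones(len(uv))]@np.linalg.inv(f["mtx"]).T@f["R"]
    c=-f["R"].T@f["t"]
    return c+d*((z-c[2])/d[:,2])[:,None]
def proj(f,P): return cv2.projectPoints(np.atleast_2d(np.array(P,float)),f["R"],f["t"],f["mtx"],None)[0][:,0]
def yellow(f):
    h=cv2.cvtColor(f["pixels"],cv2.COLOR_BGR2HSV)
    return cv2.inRange(h,(20,130,120),(34,255,255)),h
def rect(uvs,f,z):
    P=onplane(f,uvs,z)[:,:2]
    (c,s,a)=cv2.minAreaRect((P*1000).astype(np.float32))
    if s[0]>s[1]: s=s[::-1];a+=90   # a: now direction of short side
    return np.array(c)/1000,s,(a+90)%180-90
E
python3 - <<'E'
from h import *
f=grab("top");im=f["pixels"]
print("cam",-f["R"].T@f["t"])
a=cv2.resize(im[170:240,200:330],None,fx=6,fy=6,interpolation=cv2.INTER_CUBIC)
b=cv2.resize(im[180:250,145:180],None,fx=4,fy=4);c=cv2.resize(im[180:250,370:405],None,fx=4,fy=4)
d=cv2.resize(grab("side")["pixels"][175:265,225:310],None,fx=4,fy=4)[:, :340]
e=np.zeros((420+0,780,3),np.uint8);e[:,:]=a[:420]
cv2.imwrite("pics/c1.png",e)
m,h=yellow(f);
n,l,s,ce=cv2.connectedComponentsWithStats(m)
# white-ish panel
w=cv2.inRange(h,(15,0,180),(40,120,255))
for i in range(1,n):
    if s[i,4]<60: continue
    x,y,ww,hh=s[i,:4]; print(s[i],ce[i])
    ys,xs=np.nonzero(l==i)
    for z in(.04,.066): print("  ",z,rect(np.c_[xs,ys],f,z))
    sub=np.zeros_like(w);sub[y:y+hh,x:x+ww]=w[y:y+hh,x:x+ww]
    ys,xs=np.nonzero(sub)
    if len(xs)>10: print("   white",rect(np.c_[xs,ys],f,.04 if abs(ce[i][0]-292)>30 else .066))
E
```

```text
cam [ 0.31103897 -0.01104091  1.40398669]
[153 185  19  49 243] [161.52263374 208.79012346]
   0.04 (array([0.5073667 , 0.40347327]), (61.950439453125, 173.154541015625), -87.91483402252197)
   0.066 (array([0.50362433, 0.3955719 ]), (60.76955032348633, 169.85386657714844), -87.91484522819519)
   white (array([0.50887433, 0.40647852]), (49.876556396484375, 149.1767120361328), -86.62761402130127)
[231 187  31  27 310] [248.80645161 200.81935484]
   0.04 (array([0.547211  , 0.10480768]), (93.9951400756836, 105.07064056396484), -1.5641937255859375)
   0.066 (array([0.54270917, 0.1025994 ]), (92.20339965820312, 103.06781005859375), -1.5641937255859375)
[267 193  50  22 244] [291.31147541 204.71311475]
   0.04 (array([ 0.53429248, -0.05672017]), (61.64642333984375, 172.9039306640625), -4.248329162597656)
   0.066 (array([ 0.5300368 , -0.05584942]), (60.4713249206543, 169.6080780029297), -4.24835205078125)
   white (array([ 0.53084698, -0.05865759]), (74.22735595703125, 160.79171752929688), 1.031572699546814)
[375 193  26  50 288] [386.42708333 217.95833333]
   0.04 (array([ 0.4920882 , -0.39620938]), (61.83123016357422, 172.2003936767578), -80.18531036376953)
   0.066 (array([ 0.48863696, -0.38886737]), (60.652626037597656, 168.91793823242188), -80.18532276153564)
   white (array([ 0.49350192, -0.40070624]), (51.098445892333984, 151.79562377929688), -80.18290519714355)
```

View pics/c1.png

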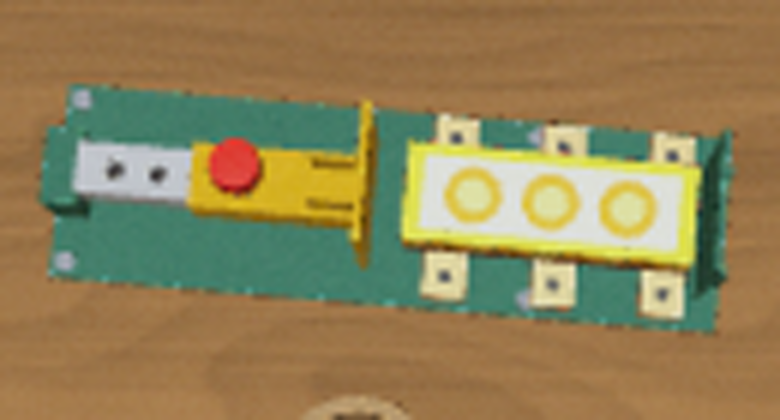

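```bash
python3 - <<'E'
from h import *
f=grab("top");m,h=yellow(f)
n,l,s,ce=cv2.connectedComponentsWithStats(m)
i=l[204,268] or l[203,269] or [k for k in range(1,n) if abs(ce[k][0]-291)<5][0]
i=[k for k in range(1,n) if abs(ce[k][0]-291)<5 and s[k,4]>100][0]
ys,xs=np.nonzero(l==i);hull=cv2.convexHull(np.c_[xs,ys].astype(np.int32))
M=np.zeros_like(m);cv2.fillPoly(M,[hull],255)
w=cv2.inRange(h,(0,0,180),(180,110,255))&M
ys,xs=np.nonzero(w);print("base white",rect(np.c_[xs,ys],f,.066),len(xs), xs.min(),xs.max(),ys.min(),ys.max())
red=cv2.inRange(h,(0,190,120),(6,255,255))|cv2.inRange(h,(174,190,120),(180,255,255))
red[:, :225]=0;red[:,255:]=0;red[:185]=0;red[215:]=0
ys,xs=np.nonzero(red);k=np.array([xs.mean(),ys.mean()]);print("knob",len(xs),k,onplane(f,k,.112)[0])
c=lambda p:((np.array(p,float)+.5)/6-.5)+[200,170]
for nm,p,z in(("TL",(70,88),.008),("BL",(50,278),.008),("BR",(715,330),.008),("holes",(115,170),.062),("h2",(157,173),.062),
 ("plateTopN",(372,103),.13),("plateTopS",(368,262),.13),("fenceTopN",(728,135),.13),("fenceTopS",(722,285),.13),
 ("boxTL",(410,140),.066),("boxBL",(402,243),.066),("boxTR",(700,167),.066),("boxBR",(693,265),.066)):
    print(nm,onplane(f,c(p),z)[0].round(4))
E
```

```text
base white (array([ 0.53509149, -0.05665601]), (53.472232818603516, 153.2294158935547), -4.1979827880859375) 441 269 314 195 211
knob 35 [238.51428571 196.6       ] [0.54349083 0.12419887 0.112     ]
TL [0.6064 0.2368 0.008 ]
BL [0.489  0.2439 0.008 ]
BR [ 0.465  -0.1579  0.008 ]
holes [0.5465 0.1987 0.062 ]
h2 [0.5452 0.1741 0.062 ]
plateTopN [0.5751 0.0462 0.13  ]
plateTopS [0.4856 0.0463 0.13  ]
fenceTopN [ 0.5605 -0.152   0.13  ]
fenceTopS [ 0.4765 -0.1489  0.13  ]
boxTL [0.5667 0.0264 0.066 ]
boxBL [0.5059 0.0297 0.066 ]
boxTR [ 0.5538 -0.1428  0.066 ]
boxBR [ 0.4961 -0.139   0.066 ]
```

```bash
cat > go.py <<'E'
import sys; from h import *
from scipy.spatial.transform import Rotation as Q
# go.py x y z yawdeg(of tool y): total turn az.. first, then shift along the new tool axes
x,y,z,a=map(float,sys.argv[1:5]); a=np.radians(a)
o=bot.get_obs(); q=o["eef_rot"]; R=Q.from_quat([q[1],q[2],q[3],q[0]])
T=np.c_[[np.sin(-a+0)*-1*-1,0,0],[np.cos(a),np.sin(a),0],[0,0,-1]]; T[:,0]=np.cross(T[:,1],T[:,2])
r=(R.inv()*Q.from_matrix(T)).as_rotvec()/(np.pi/2)
d=T.T@(np.array([x,y,z])-o["eef_pos"])/.1
print("turn",r.round(3),"rows",abs(r).max()/.095,"| then shift",d.round(3)," pos",o["eef_pos"].round(4),"t",round(o["time_s"],2),"w",round(o["width"],3),"F",o["force"].round(1))
E
python3 go.py .4935 -.4007 .12 99.8
```

```text
turn [ 0.001 -0.     0.087] rows 0.916504791707562 | then shift [-3.363  1.154  1.188]  pos [ 0.1818 -0.5716  0.2388] t 0.25 w 1.002 F [-0.2  0.8 -0.7]
```

```bash
python3 -m crank '[{"az":0.087,"claw":0},{"dx":-0.374,"dy":0.128,"dz":0.1,"claw":0},{"dx":-0.374,"dy":0.128,"dz":0.1,"claw":0},{"dx":-0.374,"dy":0.128,"dz":0.1,"claw":0},{"dx":-0.374,"dy":0.128,"dz":0.13,"claw":0},{"dx":-0.374,"dy":0.128,"dz":0.13,"claw":0},{"dx":-0.374,"dy":0.128,"dz":0.13,"claw":0},{"dx":-0.374,"dy":0.128,"dz":0.13,"claw":0},{"dx":-0.374,"dy":0.128,"dz":0.13,"claw":0},{"dx":-0.374,"dy":0.128,"dz":0.13,"claw":0},{"dx":0,"claw":0},{"dx":0,"claw":0}]'; python3 go.py .4935 -.4007 .018 99.8
python3 - <<'E'
from h import *
f=grab("top");s=grab("side")
e=np.hstack([cv2.resize(f["pixels"][170:270,340:440],None,fx=4,fy=4),cv2.resize(s["pixels"][240:340,300:400],None,fx=4,fy=4)])
cv2.imwrite("pics/g1.png",e)
E
```

```text
turn [ 0.001 -0.     0.087] rows 0.916504791707562 | then shift [-3.363  1.154  2.208]  pos [ 0.1818 -0.5716  0.2388] t 0.25 w 1.002 F [-0.2  0.8 -0.7]schema error: expected keys dx, dy, dz, ax, ay, az, claw
```

View pics/g1.png

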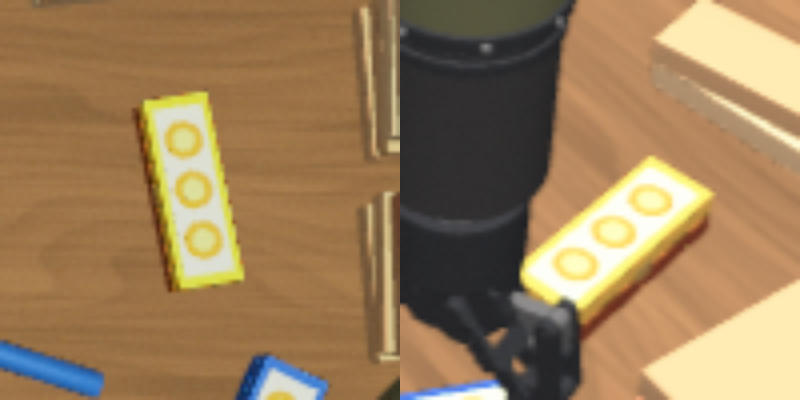

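The arm did not move, because rows need all seven keys. The picture shows box_b lying free, centred near top pixel (387, 218).

```bash
python3 -m crank '[{"dx":0,"dy":0,"dz":0,"ax":0,"ay":0,"az":0.087,"claw":0},{"dx":-0.374,"dy":0.128,"dz":0.1,"ax":0,"ay":0,"az":0,"claw":0},{"dx":-0.374,"dy":0.128,"dz":0.1,"ax":0,"ay":0,"az":0,"claw":0},{"dx":-0.374,"dy":0.128,"dz":0.1,"ax":0,"ay":0,"az":0,"claw":0},{"dx":-0.374,"dy":0.128,"dz":0.13,"ax":0,"ay":0,"az":0,"claw":0},{"dx":-0.374,"dy":0.128,"dz":0.13,"ax":0,"ay":0,"az":0,"claw":0},{"dx":-0.374,"dy":0.128,"dz":0.13,"ax":0,"ay":0,"az":0,"claw":0},{"dx":-0.374,"dy":0.128,"dz":0.13,"ax":0,"ay":0,"az":0,"claw":0},{"dx":-0.374,"dy":0.128,"dz":0.13,"ax":0,"ay":0,"az":0,"claw":0},{"dx":-0.374,"dy":0.128,"dz":0.13,"ax":0,"ay":0,"az":0,"claw":0},{"dx":0,"dy":0,"dz":0,"ax":0,"ay":0,"az":0,"claw":0},{"dx":0,"dy":0,"dz":0,"ax":0,"ay":0,"az":0,"claw":0}]'; python3 go.py .4935 -.4007 .018 99.8
```

```text
time_s: 1.55
eef_pos: [0.4943, -0.4002, 0.1305]
eef_rot: [-0.001, -0.086, 0.996, 0.0]
force: [-0.1, 0.1, 0.7]
width: 1.0
finger_force: 0.0
turn [ 0.    -0.001  0.001] rows 0.01149016332580997 | then shift [ 0.008 -0.003  1.125]  pos [ 0.4943 -0.4002  0.1305] t 1.55 w 1.0 F [-0.1  0.1  0.7]
```

```bash
python3 -m crank '[{"dx":0,"dy":0,"dz":0.3,"ax":0,"ay":0,"az":0,"claw":0},{"dx":0,"dy":0,"dz":0.3,"ax":0,"ay":0,"az":0,"claw":0},{"dx":0,"dy":0,"dz":0.3,"ax":0,"ay":0,"az":0,"claw":0},{"dx":0,"dy":0,"dz":0.2,"ax":0,"ay":0,"az":0,"claw":0},{"dx":0,"dy":0,"dz":0,"ax":0,"ay":0,"az":0,"claw":0},{"dx":0,"dy":0,"dz":0,"ax":0,"ay":0,"az":0,"claw":1},{"dx":0,"dy":0,"dz":0,"ax":0,"ay":0,"az":0,"claw":1},{"dx":0,"dy":0,"dz":0,"ax":0,"ay":0,"az":0,"claw":1},{"dx":0,"dy":0,"dz":0,"ax":0,"ay":0,"az":0,"claw":1},{"dx":0,"dy":0,"dz":0,"ax":0,"ay":0,"az":0,"claw":1},{"dx":0,"dy":0,"dz":0,"ax":0,"ay":0,"az":0,"claw":1},{"dx":0,"dy":0,"dz":0,"ax":0,"ay":0,"az":0,"claw":1}]'; python3 go.py .5335 -.0565 .2 176.4
```

```text
time_s: 2.75
eef_pos: [0.495, -0.4017, 0.0242]
eef_rot: [0.002, -0.086, 0.996, -0.001]
force: [-0.9, 0.5, 6.4]
width: 0.664
finger_force: 68.7
turn [-0.003  0.    -0.851] rows 8.956783138316801 | then shift [-3.47  -0.168 -1.758]  pos [ 0.495  -0.4017  0.0242] t 2.75 w 0.664 F [-0.9  0.5  6.4]
```

```bash
python3 -m crank '[{"dx":0,"dy":0,"dz":-0.2,"ax":0,"ay":0,"az":0,"claw":1},{"dx":0,"dy":0,"dz":-0.4,"ax":0,"ay":0,"az":0,"claw":1},{"dx":0,"dy":0,"dz":-0.4,"ax":0,"ay":0,"az":0,"claw":1},{"dx":0,"dy":0,"dz":-0.4,"ax":0,"ay":0,"az":0,"claw":1},{"dx":0,"dy":0,"dz":-0.4,"ax":0,"ay":0,"az":0,"claw":1},{"dx":0,"dy":0,"dz":0,"ax":0,"ay":0,"az":-0.085,"claw":1},{"dx":0,"dy":0,"dz":0,"ax":0,"ay":0,"az":-0.085,"claw":1},{"dx":0,"dy":0,"dz":0,"ax":0,"ay":0,"az":-0.085,"claw":1},{"dx":0,"dy":0,"dz":0,"ax":0,"ay":0,"az":-0.085,"claw":1},{"dx":0,"dy":0,"dz":0,"ax":0,"ay":0,"az":-0.085,"claw":1},{"dx":0,"dy":0,"dz":0,"ax":0,"ay":0,"az":-0.085,"claw":1},{"dx":0,"dy":0,"dz":0,"ax":0,"ay":0,"az":-0.085,"claw":1},{"dx":0,"dy":0,"dz":0,"ax":0,"ay":0,"az":-0.085,"claw":1},{"dx":0,"dy":0,"dz":0,"ax":0,"ay":0,"az":-0.085,"claw":1},{"dx":0,"dy":0,"dz":0,"ax":0,"ay":0,"az":-0.085,"claw":1},{"dx":0,"dy":0,"dz":0,"ax":0,"ay":0,"az":0,"claw":1}]'; python3 go.py .5335 -.0565 .2 176.4
```

```text
time_s: 4.35
eef_pos: [0.4937, -0.4007, 0.2007]
eef_rot: [0.0, -0.684, 0.729, 0.001]
force: [0.1, 0.1, -3.5]
width: 0.662
finger_force: 67.5
turn [ 0.     0.001 -0.   ] rows 0.006515070780101732 | then shift [-3.46  -0.181  0.007]  pos [ 0.4937 -0.4007  0.2007] t 4.35 w 0.662 F [ 0.1  0.1 -3.5]
```

```bash
python3 -m crank '[{"dx":-0.432,"dy":-0.022,"dz":0,"ax":0,"ay":0,"az":0,"claw":1},{"dx":-0.432,"dy":-0.022,"dz":0,"ax":0,"ay":0,"az":0,"claw":1},{"dx":-0.432,"dy":-0.022,"dz":0,"ax":0,"ay":0,"az":0,"claw":1},{"dx":-0.432,"dy":-0.022,"dz":0,"ax":0,"ay":0,"az":0,"claw":1},{"dx":-0.432,"dy":-0.022,"dz":0,"ax":0,"ay":0,"az":0,"claw":1},{"dx":-0.432,"dy":-0.022,"dz":0,"ax":0,"ay":0,"az":0,"claw":1},{"dx":-0.432,"dy":-0.022,"dz":0,"ax":0,"ay":0,"az":0,"claw":1},{"dx":-0.432,"dy":-0.022,"dz":0,"ax":0,"ay":0,"az":0,"claw":1},{"dx":0,"dy":0,"dz":0.4,"ax":0,"ay":0,"az":0,"claw":1},{"dx":0,"dy":0,"dz":0.4,"ax":0,"ay":0,"az":0,"claw":1},{"dx":0,"dy":0,"dz":0,"ax":0,"ay":0,"az":0,"claw":1},{"dx":0,"dy":0,"dz":0,"ax":0,"ay":0,"az":0,"claw":1}]'; python3 go.py .5335 -.0565 .092 176.4
python3 - <<'E'
from h import *
f=grab("top");s=grab("side")
e=np.hstack([cv2.resize(f["pixels"][165:245,225:325],None,fx=4,fy=4),cv2.resize(s["pixels"][180:260,225:325],None,fx=4,fy=4)])
cv2.imwrite("pics/g2.png",e)
E
```

```text
time_s: 5.55
eef_pos: [0.5336, -0.0577, 0.122]
eef_rot: [-0.001, -0.683, 0.73, -0.0]
force: [0.8, -0.6, -2.7]
width: 0.665
finger_force: 67.4
turn [ 0.    -0.001 -0.002] rows 0.024772919969726376 | then shift [-0.012  0.002  0.3  ]  pos [ 0.5336 -0.0577  0.122 ] t 5.55 w 0.665 F [ 0.8 -0.6 -2.7]
```

View pics/g2.png

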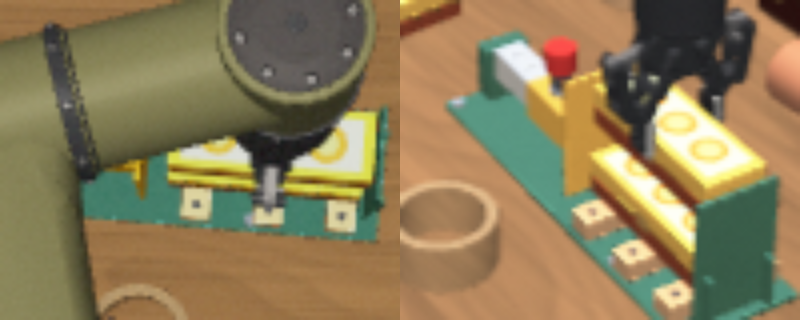

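```bash
python3 - <<'E'
from h import *
f=grab("top");s=grab("side")
a=cv2.resize(f["pixels"][188:222,258:328],None,fx=11,fy=11,interpolation=cv2.INTER_LINEAR)
b=cv2.resize(s["pixels"][200:243,265:325],None,fx=5,fy=5,interpolation=cv2.INTER_LINEAR)
e=np.zeros((374+215,770,3),np.uint8);e[:374]=a;e[374:,:300]=b
cv2.imwrite("pics/g3.png",e)
# predicted pixel of base corners for jig axes
u=np.array([np.sin(np.radians(3.6)),np.cos(np.radians(3.6)),0]);v=np.array([u[1],-u[0],0])
for nm,c,z in(("base",(.5335,-.0565),.066),("held",(.5336,-.0577),.138)):
  for sy in(1,-1):
    P=np.array([*c,z])+u*.085*sy-v*.029
    print(nm,sy,(proj(f,P)[0]-[258,188]+.5)*11)
E
```

```text
base 1 [ 98.70029181 235.86816655]
base -1 [635.10216913 279.09092427]
held 1 [ 96.11915757 200.19011567]
held -1 [662.41559591 245.7207015 ]
```

View pics/g3.png

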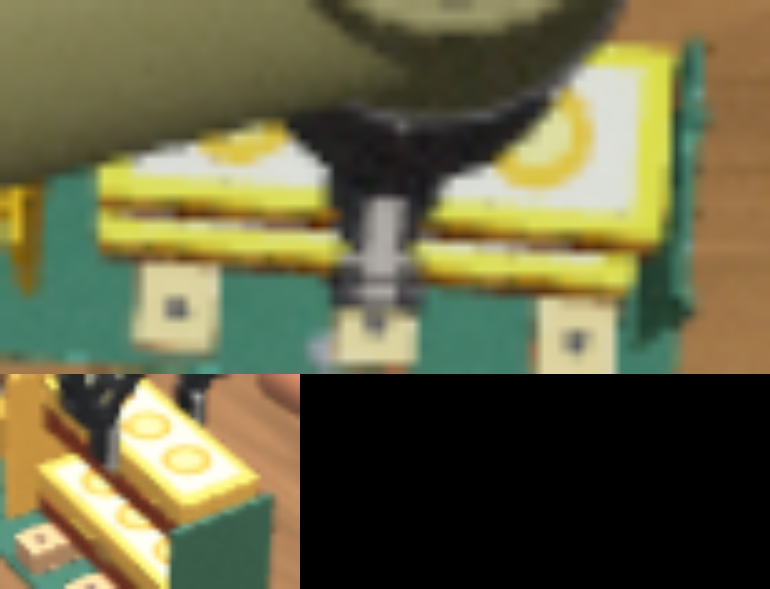

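```bash
python3 - <<'E'
from h import *
f=grab("top");im=f["pixels"].astype(float)
u=np.array([np.sin(np.radians(3.6)),np.cos(np.radians(3.6)),0]);v=np.array([u[1],-u[0],0])
def edge(c,z,d):
  P=[np.array([*c,z-d])+u*s-v*.029 for s in np.linspace(-.08,.08,9)]
  return np.polyfit(*proj(f,P).T,1)
for col in (270,275,280,284,299,304,309,312):
  g=im[195:220,col,1]; 
  print(col,"held pred",np.polyval(edge((.5336,-.0577),.138,.02),col).round(2),"base pred",np.polyval(edge((.5335,-.0565),.066,.02),col).round(2), g[5:23].astype(int))
E
```

```text
270 held pred 206.92 base pred 210.05 [ 74  62 156 221 223 223 128  94 219 223 126  63 123 126 135 142 164 189]
275 held pred 207.32 base pred 210.45 [ 61 211 223 222 223 224 128  52 218 224 167  68 205 212 210 210 190 212]
280 held pred 207.72 base pred 210.86 [212 196 198 222 223 223 203 100 142 220 225 127  82 126 127 127 128 129]
284 held pred 208.04 base pred 211.18 [132 217 222 223 222 223 224 104  85 218 222 127  75 126 128 128 128 128]
299 held pred 209.25 base pred 212.39 [ 39  31  28  27 220 223 222 223 128  46 217 223 193  93 104 126 130 128]
304 held pred 209.65 base pred 212.79 [ 24 150 203 197 202 222 222 225 201 101 146 202 222 107  58 129 128 126]
309 held pred 210.06 base pred 213.19 [215 210 197 196 209 221 223 223 222 105  30 219 222 187  78 175 210 211]
312 held pred 210.3 base pred 213.44 [222 224 223 222 223 223 222 223 224 145  58 185 219 203 101 133 208 210]
```

```bash
python3 -m crank '[{"dx":-0.013,"dy":0.03,"dz":0.12,"ax":0,"ay":0,"az":0.005,"claw":1},{"dx":0,"dy":0,"dz":0.12,"ax":0,"ay":0,"az":0,"claw":1},{"dx":0,"dy":0,"dz":0,"ax":0,"ay":0,"az":0,"claw":1},{"dx":0,"dy":0,"dz":0,"ax":0,"ay":0,"az":0,"claw":1}]'; python3 go.py .5306 -.0565 .09 175.9
cat > edge.py <<'E'
from h import *
import sys
# edge.py x y yaw z1 z2..: lower (near) lid-bottom edge, observed minus predicted, px, per box height (top z)
x,y,a=map(float,sys.argv[1:4]);a=np.radians(a)
f=grab("top");g=cv2.GaussianBlur(f["pixels"],(1,1),0)[:,:,1].astype(float)
u=np.array([-np.sin(a),np.cos(a),0]);v=np.array([u[1],-u[0],0])
for z in map(float,sys.argv[4:]):
  P=[np.array([x,y,z-.02])+u*s-v*.029 for s in np.linspace(-.08,.08,9)]
  k=np.polyfit(*proj(f,P).T,1); out=[]
  for col in list(range(269,286))+list(range(298,313)):
    p=np.polyval(k,col); r=np.arange(int(p)-4,int(p)+4); c=g[r,col]
    best=None
    for i in range(len(r)-1):
      if c[i]>=150>c[i+1] and (i==0 or c[i-1]>190):
        e=r[i]+(c[i]-150)/(c[i]-c[i+1]); 
        if best is None or abs(e-p)<abs(best-p): best=e
    if best: out.append((col,best-p))
  out=np.array(out); print(z,"median px",np.median(out[:,1]).round(2),"slope deg",np.degrees(np.polyfit(*out.T,1)[0]).round(2),len(out),out[::4,1].round(2))
E
python3 edge.py .5306 -.0565 -4.1 .066 .114
```

```text
time_s: 6.2
eef_pos: [0.5304, -0.0559, 0.0965]
eef_rot: [-0.001, -0.681, 0.732, 0.0]
force: [-0.1, 0.3, -3.4]
width: 0.665
finger_force: 67.4
turn [ 0.001 -0.    -0.   ] rows 0.009609999552565163 | then shift [ 0.006 -0.003  0.065]  pos [ 0.5304 -0.0559  0.0965] t 6.2 w 0.665 F [-0.1  0.3 -3.4]
0.066 median px -2.52 slope deg -0.03 32 [-2.78 -2.46 -2.66 -2.64 -2.44 -2.7  -2.39 -2.4 ]
0.114 median px -0.53 slope deg -0.02 32 [-0.79 -0.47 -0.67 -0.65 -0.45 -0.71 -0.4  -0.41]
```

```bash
sed -i 's/if best is None or abs(e-p)<abs(best-p): best=e/if abs(e-p)<1.7: best=e/' edge.py; python3 edge.py .5325 -.0562 -4.1 .066 .1123
python3 - <<'E'
from h import *
f=grab("top")
for c in (272,280,304,310): print(c,f["pixels"][204:219,c,1],f["pixels"][204:219,c,2])
E
```

```text
272 [148 220 223 223 121  53 101  85 208 212 213 209 209 213 213] [147 218 221 221 152  88 154 115 217 221 221 217 217 221 221]
280 [196 216 222 223 224 103  88 111  86 123 126 130 130 128 127] [221 220 220 220 221 120 109 155  87  66  67  69  71  69  68]
304 [220 205 197 202 222 223 223 124  42  72  55 125 130 128 126] [217 220 221 221 221 221 220 163  91 105  76  66  68  67  66]
310 [217 223 224 224 223 224 222 204 103 110  76 176 207 211 107] [220 221 221 221 220 221 221 206 130 136 129 191 219 221 109]Traceback (most recent call last):
  File "edge.py", line 18, in <module>
    out=np.array(out); print(z,"median px",np.median(out[:,1]).round(2),"slope deg",np.degrees(np.polyfit(*out.T,1)[0]).round(2),len(out),out[::4,1].round(2))
                                                     ~~~^^^^^
IndexError: too many indices for array: array is 1-dimensional, but 2 were indexed
```

```bash
python3 -m crank '[{"dx":0.004,"dy":0,"dz":0.02,"ax":0,"ay":0,"az":-0.005,"claw":1},{"dx":0,"dy":0,"dz":0.02,"ax":0,"ay":0,"az":0,"claw":1},{"dx":0,"dy":0,"dz":0.02,"ax":0,"ay":0,"az":0,"claw":1},{"dx":0,"dy":0,"dz":0,"ax":0,"ay":0,"az":0,"claw":1},{"dx":0,"dy":0,"dz":0,"ax":0,"ay":0,"az":0,"claw":1}]'
```

```text
time_s: 6.85
eef_pos: [0.5307, -0.0561, 0.0912]
eef_rot: [-0.0, -0.684, 0.73, 0.0]
force: [-0.2, 0.6, -3.4]
width: 0.666
finger_force: 67.4
```

```bash
for i in 1 ; do python3 -m crank '[{"dx":0,"dy":0,"dz":0.01,"ax":0,"ay":0,"az":0,"claw":1},{"dx":0,"dy":0,"dz":0,"ax":0,"ay":0,"az":0,"claw":1}]'; done;  python3 -m crank '[{"dx":0,"dy":0,"dz":0.01,"ax":0,"ay":0,"az":0,"claw":1},{"dx":0,"dy":0,"dz":0,"ax":0,"ay":0,"az":0,"claw":1}]';  python3 -m crank '[{"dx":0,"dy":0,"dz":0.01,"ax":0,"ay":0,"az":0,"claw":1},{"dx":0,"dy":0,"dz":0,"ax":0,"ay":0,"az":0,"claw":1}]'
```

```text
time_s: 7.05
eef_pos: [0.5308, -0.0561, 0.0903]
eef_rot: [0.0, -0.684, 0.73, -0.0]
force: [0.3, 0.5, -2.9]
width: 0.662
finger_force: 67.6
time_s: 7.25
eef_pos: [0.531, -0.0562, 0.0902]
eef_rot: [0.0, -0.684, 0.729, -0.0]
force: [-1.9, 0.1, 1.8]
width: 0.661
finger_force: 68.0
time_s: 7.45
eef_pos: [0.531, -0.0561, 0.0902]
eef_rot: [0.0, -0.684, 0.729, -0.0]
force: [-5.6, 1.9, 8.0]
width: 0.662
finger_force: 68.9
```

```bash
python3 -m crank '[{"dx":0,"dy":0,"dz":-0.015,"ax":0,"ay":0,"az":0,"claw":1},{"dx":0,"dy":0,"dz":0,"ax":0,"ay":0,"az":0,"claw":0},{"dx":0,"dy":0,"dz":0,"ax":0,"ay":0,"az":0,"claw":0},{"dx":0,"dy":0,"dz":0,"ax":0,"ay":0,"az":0,"claw":0},{"dx":0,"dy":0,"dz":0,"ax":0,"ay":0,"az":0,"claw":0},{"dx":0,"dy":0,"dz":0,"ax":0,"ay":0,"az":0,"claw":0},{"dx":0,"dy":0,"dz":-0.1,"ax":0,"ay":0,"az":0,"claw":0},{"dx":0,"dy":0,"dz":-0.3,"ax":0,"ay":0,"az":0,"claw":0},{"dx":0,"dy":0,"dz":-0.4,"ax":0,"ay":0,"az":0,"claw":0},{"dx":0,"dy":0,"dz":-0.4,"ax":0,"ay":0,"az":0,"claw":0},{"dx":0,"dy":0,"dz":-0.3,"ax":0,"ay":0,"az":0,"claw":0}]'; python3 go.py .5089 .4065 .2 93
```

```text
time_s: 8.55
eef_pos: [0.5311, -0.0564, 0.2438]
eef_rot: [0.001, -0.684, 0.73, -0.001]
force: [1.2, -0.2, 0.7]
width: 1.0
finger_force: 0.0
turn [-0.002  0.002  0.926] rows 9.742850170512604 | then shift [-0.021  4.634  0.438]  pos [ 0.5311 -0.0564  0.2438] t 8.55 w 1.0 F [ 1.2 -0.2  0.7]
```

```bash
python3 -m crank '[{"dx":0,"dy":0,"dz":0,"ax":0,"ay":0,"az":0.0926,"claw":0},{"dx":0,"dy":0,"dz":0,"ax":0,"ay":0,"az":0.0926,"claw":0},{"dx":0,"dy":0,"dz":0,"ax":0,"ay":0,"az":0.0926,"claw":0},{"dx":0,"dy":0,"dz":0,"ax":0,"ay":0,"az":0.0926,"claw":0},{"dx":0,"dy":0,"dz":0,"ax":0,"ay":0,"az":0.0926,"claw":0},{"dx":0,"dy":0,"dz":0,"ax":0,"ay":0,"az":0.0926,"claw":0},{"dx":0,"dy":0,"dz":0,"ax":0,"ay":0,"az":0.0926,"claw":0},{"dx":0,"dy":0,"dz":0,"ax":0,"ay":0,"az":0.0926,"claw":0},{"dx":0,"dy":0,"dz":0,"ax":0,"ay":0,"az":0.0926,"claw":0},{"dx":0,"dy":0,"dz":0,"ax":0,"ay":0,"az":0.0926,"claw":0},{"dx":0,"dy":0.463,"dz":0,"ax":0,"ay":0,"az":0,"claw":0},{"dx":0,"dy":0.463,"dz":0,"ax":0,"ay":0,"az":0,"claw":0},{"dx":0,"dy":0.463,"dz":0,"ax":0,"ay":0,"az":0,"claw":0},{"dx":0,"dy":0.463,"dz":0,"ax":0,"ay":0,"az":0,"claw":0},{"dx":0,"dy":0.463,"dz":0,"ax":0,"ay":0,"az":0,"claw":0},{"dx":0,"dy":0.463,"dz":0,"ax":0,"ay":0,"az":0,"claw":0},{"dx":0,"dy":0.463,"dz":0,"ax":0,"ay":0,"az":0,"claw":0},{"dx":0,"dy":0.463,"dz":0,"ax":0,"ay":0,"az":0,"claw":0},{"dx":0,"dy":0.463,"dz":0,"ax":0,"ay":0,"az":0,"claw":0},{"dx":0,"dy":0.463,"dz":0,"ax":0,"ay":0,"az":0,"claw":0}]'; python3 - <<'E'
from h import *
f=grab("top");s=grab("side");im=f["pixels"]
a=cv2.resize(im[180:222,205:330],None,fx=6,fy=6,interpolation=cv2.INTER_LINEAR)
b=cv2.resize(s["pixels"][180:245,235:325],None,fx=5,fy=5,interpolation=cv2.INTER_LINEAR)
c=cv2.resize(im[170:235,130:195],None,fx=5,fy=5)
e=np.zeros((252+325,780,3),np.uint8);e[:252,:750]=a;e[252:,:450]=b;e[252:,452:777]=c
cv2.imwrite("pics/g4.png",e)
u=np.array([np.sin(np.radians(3.6)),np.cos(np.radians(3.6)),0]);v=np.array([u[1],-u[0],0])
M,h=yellow(f);w=cv2.inRange(h,(0,0,180),(180,110,255));w[:194]=0
for c,z in(((.531,-.0562),.106),):
  for sy,sx in((1,1),(1,-1),(-1,1),(-1,-1)):
    print(sy,sx,proj(f,np.array([*c,z])+u*.085*sy+v*.029*sx)[0].round(2),((proj(f,np.array([*c,z])+u*.085*sy+v*.029*sx)[0]-[205,180]+.5)*6).round(0))
E
python3 go.py .5089 .4065 .022 93
```

```text
time_s: 10.55
eef_pos: [0.5065, 0.4081, 0.2409]
eef_rot: [0.0, -0.026, 1.0, 0.0]
force: [0.9, -0.8, 0.8]
width: 0.999
finger_force: 0.0
1 1 [267.5  191.12] [378.  70.]
1 -1 [266.04 207.93] [369. 171.]
-1 1 [317.44 195.09] [678.  94.]
-1 -1 [316.29 211.97] [671. 195.]
turn [-0.001 -0.002  0.002] rows 0.02382925072131889 | then shift [-0.033 -0.044  2.158]  pos [0.5053 0.4107 0.2378] t 10.65 w 1.0 F [-0.9 -0.5 -1.3]
```

View pics/g4.png

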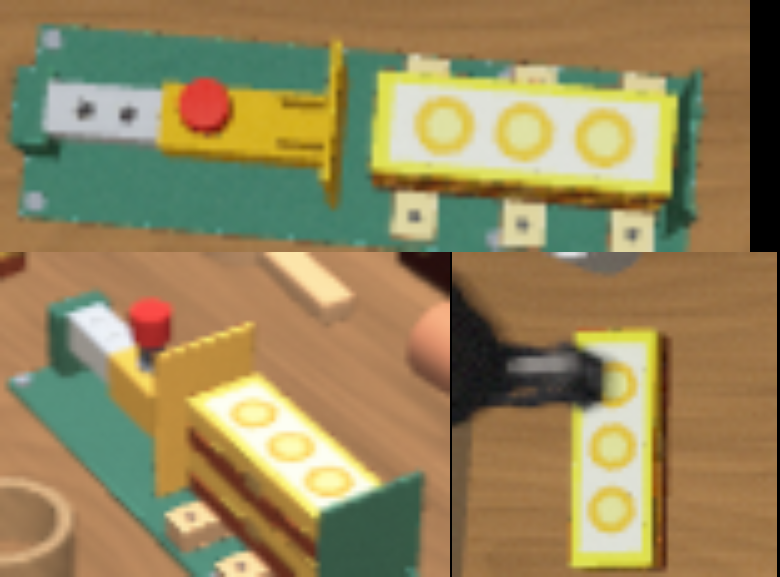

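```bash
python3 - <<'E'
from h import *
f=grab("top")
c=lambda p:(np.array(p,float)+.5)/5-.5+[130-90.4,170-50.4]
P=[onplane(f,c(p),.04)[0] for p in((577,330),(570,567),(660,330),(652,567))]
print(np.round(P,4))
for a,b in((0,1),(2,3)): d=P[a]-P[b];print(np.degrees(np.arctan2(d[1],d[0])))
h=cv2.cvtColor(f["pixels"],cv2.COLOR_BGR2HSV);w=cv2.inRange(h,(0,0,180),(180,110,255))
w[:180]=0;w[240:]=0;w[:,:150]=0;w[:,175:]=0
ys,xs=np.nonzero(w);Q=onplane(f,np.c_[xs,ys],.04)[:,:2];_,_,V=np.linalg.svd(Q-Q.mean(0));print(Q.mean(0),V[0],np.degrees(np.arctan2(V[0][1],V[0][0])))
E
```

```text
[[0.5926 0.4347 0.04  ]
 [0.422  0.4288 0.04  ]
 [0.5936 0.375  0.04  ]
 [0.4231 0.3708 0.04  ]]
1.9945521712534156
1.404688437310781
[0.50562918 0.40292906] [-0.99995957  0.00899245] 179.48476346472947
```

```bash
python3 go.py .508 .404 .022 91.9
```

```text
turn [-0.001 -0.001  0.014] rows 0.1443496840347342 | then shift [-0.019 -0.046  2.166]  pos [0.506  0.4085 0.2386] t 10.7 w 1.004 F [ 0.2 -0.9  0.4]
```

```bash
python3 -m crank '[{"dx":-0.019,"dy":-0.04,"dz":0.3,"ax":0,"ay":0,"az":0.013,"claw":0},{"dx":0,"dy":0,"dz":0.4,"ax":0,"ay":0,"az":0,"claw":0},{"dx":0,"dy":0,"dz":0.4,"ax":0,"ay":0,"az":0,"claw":0},{"dx":0,"dy":0,"dz":0.3,"ax":0,"ay":0,"az":0,"claw":0},{"dx":0,"dy":0,"dz":0,"ax":0,"ay":0,"az":0,"claw":0},{"dx":0,"dy":0,"dz":0,"ax":0,"ay":0,"az":0,"claw":0}]'; python3 go.py .508 .404 .022 91.9
```

```text
time_s: 11.3
eef_pos: [0.5097, 0.4018, 0.1016]
eef_rot: [0.001, -0.015, 1.0, 0.0]
force: [0.4, 0.3, 1.4]
width: 1.004
finger_force: 0.0
turn [ 0.     0.001 -0.001] rows 0.015758315277947757 | then shift [0.016 0.022 0.796]  pos [0.5097 0.4018 0.1016] t 11.3 w 1.004 F [0.4 0.3 1.4]
```

```bash
python3 -m crank '[{"dx":0.014,"dy":0.015,"dz":0.3,"ax":0,"ay":0,"az":0,"claw":0},{"dx":0,"dy":0,"dz":0.3,"ax":0,"ay":0,"az":0,"claw":0},{"dx":0,"dy":0,"dz":0.18,"ax":0,"ay":0,"az":0,"claw":0},{"dx":0,"dy":0,"dz":0,"ax":0,"ay":0,"az":0,"claw":0},{"dx":0,"dy":0,"dz":0,"ax":0,"ay":0,"az":0,"claw":1},{"dx":0,"dy":0,"dz":0,"ax":0,"ay":0,"az":0,"claw":1},{"dx":0,"dy":0,"dz":0,"ax":0,"ay":0,"az":0,"claw":1},{"dx":0,"dy":0,"dz":0,"ax":0,"ay":0,"az":0,"claw":1},{"dx":0,"dy":0,"dz":0,"ax":0,"ay":0,"az":0,"claw":1},{"dx":0,"dy":0,"dz":0,"ax":0,"ay":0,"az":0,"claw":1},{"dx":0,"dy":0,"dz":0,"ax":0,"ay":0,"az":0,"claw":1}]'
python3 -m crank '[{"dx":0,"dy":0,"dz":-0.2,"ax":0,"ay":0,"az":0,"claw":1},{"dx":0,"dy":0,"dz":-0.4,"ax":0,"ay":0,"az":0,"claw":1},{"dx":0,"dy":0,"dz":-0.45,"ax":0,"ay":0,"az":0,"claw":1},{"dx":0,"dy":0,"dz":-0.45,"ax":0,"ay":0,"az":0,"claw":1},{"dx":0,"dy":0,"dz":-0.45,"ax":0,"ay":0,"az":0,"claw":1},{"dx":0,"dy":0,"dz":0,"ax":0,"ay":0,"az":0,"claw":1},{"dx":0,"dy":0,"dz":0,"ax":0,"ay":0,"az":0,"claw":1}]'; python3 go.py .531 -.0562 .21 176.4
```

```text
time_s: 12.4
eef_pos: [0.5089, 0.4052, 0.0256]
eef_rot: [0.002, -0.016, 1.0, 0.002]
force: [-0.1, -0.5, 5.1]
width: 0.665
finger_force: 68.2
time_s: 13.1
eef_pos: [0.5075, 0.4043, 0.2185]
eef_rot: [0.001, -0.016, 1.0, 0.002]
force: [0.2, -0.1, -4.5]
width: 0.665
finger_force: 67.1
turn [ 0.001  0.002 -0.94 ] rows 9.895792976246758 | then shift [ 4.581 -0.524  0.085]  pos [0.5075 0.4043 0.2185] t 13.1 w 0.665 F [ 0.2 -0.1 -4.5]
```

```bash
python3 -m crank '[{"dx":0,"dy":0,"dz":0,"ax":0,"ay":0,"az":-0.094,"claw":1},{"dx":0,"dy":0,"dz":0,"ax":0,"ay":0,"az":-0.094,"claw":1},{"dx":0,"dy":0,"dz":0,"ax":0,"ay":0,"az":-0.094,"claw":1},{"dx":0,"dy":0,"dz":0,"ax":0,"ay":0,"az":-0.094,"claw":1},{"dx":0,"dy":0,"dz":0,"ax":0,"ay":0,"az":-0.094,"claw":1},{"dx":0,"dy":0,"dz":0,"ax":0,"ay":0,"az":-0.094,"claw":1},{"dx":0,"dy":0,"dz":0,"ax":0,"ay":0,"az":-0.094,"claw":1},{"dx":0,"dy":0,"dz":0,"ax":0,"ay":0,"az":-0.094,"claw":1},{"dx":0,"dy":0,"dz":0,"ax":0,"ay":0,"az":-0.094,"claw":1},{"dx":0,"dy":0,"dz":0,"ax":0,"ay":0,"az":-0.094,"claw":1},{"dx":0,"dy":0,"dz":0,"ax":0,"ay":0,"az":0,"claw":1}]'
python3 -m crank '[{"dx":0.458,"dy":-0.052,"dz":0,"ax":0,"ay":0,"az":0,"claw":1},{"dx":0.458,"dy":-0.052,"dz":0,"ax":0,"ay":0,"az":0,"claw":1},{"dx":0.458,"dy":-0.052,"dz":0,"ax":0,"ay":0,"az":0,"claw":1},{"dx":0.458,"dy":-0.052,"dz":0,"ax":0,"ay":0,"az":0,"claw":1},{"dx":0.458,"dy":-0.052,"dz":0,"ax":0,"ay":0,"az":0,"claw":1},{"dx":0.458,"dy":-0.052,"dz":0,"ax":0,"ay":0,"az":0,"claw":1},{"dx":0.458,"dy":-0.052,"dz":0,"ax":0,"ay":0,"az":0,"claw":1},{"dx":0.458,"dy":-0.052,"dz":0,"ax":0,"ay":0,"az":0,"claw":1},{"dx":0.458,"dy":-0.052,"dz":0,"ax":0,"ay":0,"az":0,"claw":1},{"dx":0.458,"dy":-0.052,"dz":0,"ax":0,"ay":0,"az":0,"claw":1},{"dx":0,"dy":0,"dz":0,"ax":0,"ay":0,"az":0,"claw":1},{"dx":0,"dy":0,"dz":0,"ax":0,"ay":0,"az":0,"claw":1}]'; python3 go.py .531 -.0562 .14 176.4
```

```text
time_s: 14.2
eef_pos: [0.5067, 0.4034, 0.2143]
eef_rot: [-0.002, -0.685, 0.729, 0.0]
force: [-0.0, 0.0, -4.7]
width: 0.665
finger_force: 66.9
time_s: 15.4
eef_pos: [0.53, -0.0576, 0.2155]
eef_rot: [-0.001, -0.682, 0.731, 0.001]
force: [-0.5, 0.3, -3.3]
width: 0.667
finger_force: 66.9
turn [ 0.001  0.    -0.004] rows 0.041070895302322497 | then shift [-0.015 -0.01   0.755]  pos [ 0.53   -0.0576  0.2155] t 15.4 w 0.667 F [-0.5  0.3 -3.3]
```

Expected contact is at TCP z = 0.106 + 0.0256 = 0.1316. I'll lower to about 0.143 and look.

```bash
python3 -m crank '[{"dx":-0.013,"dy":-0.01,"dz":0.3,"ax":0,"ay":0,"az":-0.003,"claw":1},{"dx":0,"dy":0,"dz":0.3,"ax":0,"ay":0,"az":0,"claw":1},{"dx":0,"dy":0,"dz":0.12,"ax":0,"ay":0,"az":0,"claw":1},{"dx":0,"dy":0,"dz":0,"ax":0,"ay":0,"az":0,"claw":1},{"dx":0,"dy":0,"dz":0,"ax":0,"ay":0,"az":0,"claw":1}]'; python3 go.py .531 -.0562 .1316 176.4
python3 - <<'E'
from h import *
f=grab("top");s=grab("side")
a=cv2.resize(f["pixels"][188:222,258:328],None,fx=11,fy=11,interpolation=cv2.INTER_LINEAR)
b=cv2.resize(s["pixels"][190:232,250:325],None,fx=5,fy=5,interpolation=cv2.INTER_LINEAR)
e=np.zeros((374+210,770,3),np.uint8);e[:374]=a;e[374:,:375]=b
cv2.imwrite("pics/g5.png",e)
u=np.array([np.sin(np.radians(3.6)),np.cos(np.radians(3.6)),0]);v=np.array([u[1],-u[0],0])
for nm,c,z in(("mid",(.531,-.0562),.106),("held",bot.get_obs()["eef_pos"][:2],bot.get_obs()["eef_pos"][2]+.0144)):
  for sy in(1,-1):
    P=np.array([*c,z])+u*.085*sy-v*.029
    print(nm,sy,(proj(f,P)[0]-[258,188]+.5)*11,"lidbot",((proj(f,P-[0,0,.02])[0]-[258,188]+.5)*11).round(0))
for c in (270,275,280,284,299,304,309,312): print(c,f["pixels"][200:216,c,1])
E
```

```text
time_s: 15.9
eef_pos: [0.5322, -0.0549, 0.1461]
eef_rot: [0.0, -0.686, 0.727, -0.001]
force: [0.9, 0.3, -3.4]
width: 0.666
finger_force: 66.8
turn [-0.001 -0.     0.003] rows 0.03255943292135295 | then shift [0.013 0.011 0.145]  pos [ 0.5322 -0.0549  0.1461] t 15.9 w 0.666 F [ 0.9  0.3 -3.4]
mid 1 [ 93.96890064 224.6884999 ] lidbot [ 96. 234.]
mid -1 [646.71751631 269.1984354 ] lidbot [640. 278.]
held 1 [ 84.71356764 191.2631182 ] lidbot [ 87. 202.]
held -1 [661.40231765 237.60601335] lidbot [655. 247.]
270 [ 68 154 222 223 220 222 118  40 190  96  94  60 124 128 136 144]
275 [188 200 220 223 223 224 179  87 187  94  48  47 206 212 212 212]
280 [211 197 212 223 224 224 223 128 109 159  74 101  82 125 126 128]
284 [131 216 224 223 224 223 223 109  53 201 104  70  71 126 127 130]
299 [ 32  28  27 149 222 224 223 224 112  51 220 119  59  75 105 127]
304 [ 78 220 206 198 205 223 219 224 164  75 187 150  62  79  61 124]
309 [203 197 197 204 223 224 223 224 214 122 123 221 131  97  60 174]
312 [224 223 224 223 225 224 223 224 224 116  90 220 104  49  80 134]
```

View pics/g5.png

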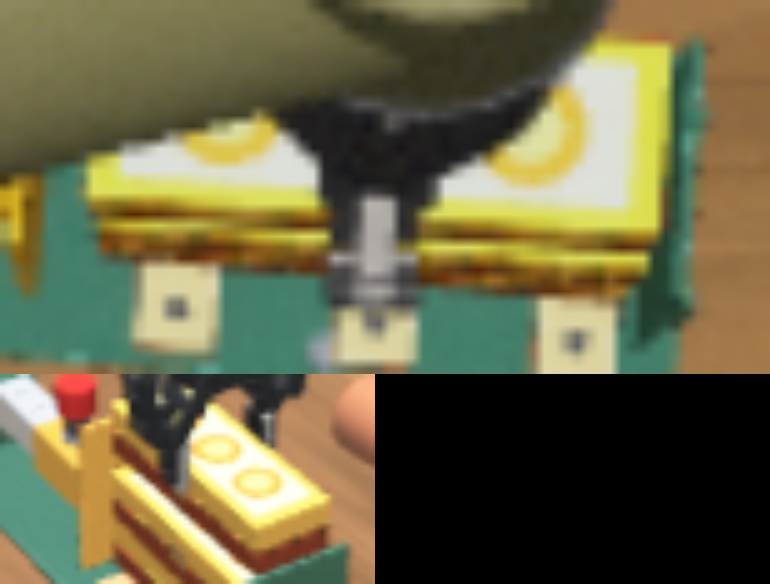

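```bash
python3 -m crank '[{"dx":0.013,"dy":0.011,"dz":0.03,"ax":0,"ay":0,"az":0.003,"claw":1},{"dx":0,"dy":0,"dz":0.04,"ax":0,"ay":0,"az":0,"claw":1},{"dx":0,"dy":0,"dz":0.04,"ax":0,"ay":0,"az":0,"claw":1},{"dx":0,"dy":0,"dz":0,"ax":0,"ay":0,"az":0,"claw":1},{"dx":0,"dy":0,"dz":0,"ax":0,"ay":0,"az":0,"claw":1}]'; python3 go.py .531 -.0562 .1316 176.4
```

```text
time_s: 16.5
eef_pos: [0.5304, -0.0566, 0.1336]
eef_rot: [-0.0, -0.684, 0.729, 0.0]
force: [-0.1, -0.1, -3.6]
width: 0.666
finger_force: 66.9
turn [ 0. -0. -0.] rows 0.0022969791552832496 | then shift [-0.004 -0.006  0.02 ]  pos [ 0.5304 -0.0566  0.1336] t 16.5 w 0.666 F [-0.1 -0.1 -3.6]
```

```bash
python3 -m crank '[{"dx":-0.003,"dy":-0.004,"dz":0.01,"ax":0,"ay":0,"az":0,"claw":1},{"dx":0,"dy":0,"dz":0.01,"ax":0,"ay":0,"az":0,"claw":1},{"dx":0,"dy":0,"dz":0,"ax":0,"ay":0,"az":0,"claw":1}]';  python3 -m crank '[{"dx":0,"dy":0,"dz":0.008,"ax":0,"ay":0,"az":0,"claw":1},{"dx":0,"dy":0,"dz":0,"ax":0,"ay":0,"az":0,"claw":1}]'
```

```text
time_s: 16.8
eef_pos: [0.531, -0.0562, 0.1318]
eef_rot: [0.0, -0.685, 0.729, 0.0]
force: [-0.3, 0.3, -3.6]
width: 0.662
finger_force: 67.1
time_s: 17.0
eef_pos: [0.531, -0.0563, 0.1317]
eef_rot: [0.0, -0.685, 0.729, -0.0]
force: [-0.8, 0.2, -0.0]
width: 0.66
finger_force: 67.3
```

```bash
python3 -m crank '[{"dx":0,"dy":0,"dz":0,"ax":0,"ay":0,"az":0,"claw":0},{"dx":0,"dy":0,"dz":0,"ax":0,"ay":0,"az":0,"claw":0},{"dx":0,"dy":0,"dz":0,"ax":0,"ay":0,"az":0,"claw":0},{"dx":0,"dy":0,"dz":0,"ax":0,"ay":0,"az":0,"claw":0},{"dx":0,"dy":0,"dz":0,"ax":0,"ay":0,"az":0,"claw":0},{"dx":0,"dy":0,"dz":-0.1,"ax":0,"ay":0,"az":0,"claw":0},{"dx":0,"dy":0,"dz":-0.3,"ax":0,"ay":0,"az":0,"claw":0},{"dx":0,"dy":0,"dz":-0.4,"ax":0,"ay":0,"az":0,"claw":0},{"dx":0,"dy":0,"dz":-0.4,"ax":0,"ay":0,"az":0,"claw":0},{"dx":-0.4,"dy":0,"dz":0,"ax":0,"ay":0,"az":0,"claw":0},{"dx":-0.4,"dy":0,"dz":0,"ax":0,"ay":0,"az":0,"claw":0},{"dx":-0.4,"dy":0,"dz":0,"ax":0,"ay":0,"az":0,"claw":0},{"dx":-0.4,"dy":0,"dz":0,"ax":0,"ay":0,"az":0,"claw":0},{"dx":-0.4,"dy":0,"dz":0,"ax":0,"ay":0,"az":0,"claw":0},{"dx":-0.4,"dy":0,"dz":0,"ax":0,"ay":0,"az":0,"claw":0},{"dx":-0.4,"dy":0,"dz":0,"ax":0,"ay":0,"az":0,"claw":0},{"dx":-0.4,"dy":0,"dz":0,"ax":0,"ay":0,"az":0,"claw":0}]'
python3 - <<'E'
from h import *
f=grab("top");s=grab("side");im=f["pixels"]
a=cv2.resize(im[180:222,205:330],None,fx=6,fy=6,interpolation=cv2.INTER_LINEAR)
b=cv2.resize(s["pixels"][170:245,235:325],None,fx=4,fy=4,interpolation=cv2.INTER_LINEAR)
e=np.zeros((252+300,750,3),np.uint8);e[:252,:750]=a;e[252:,:360]=b
cv2.imwrite("pics/g6.png",e)
def red(f,p,r):
  h=cv2.cvtColor(f["pixels"],cv2.COLOR_BGR2HSV)
  m=cv2.inRange(h,(0,170,80),(7,255,255))|cv2.inRange(h,(173,170,80),(180,255,255))
  n,l,st,ce=cv2.connectedComponentsWithStats(m)
  k=min((i for i in range(1,n) if st[i,4]>12),key=lambda i:np.hypot(*(ce[i]-p)));return st[k],ce[k]
rt=red(f,(239,197),0);rs=red(s,(265,196),0);print(rt,rs)
# midpoint of closest approach
c1=-f["R"].T@f["t"];c2=-s["R"].T@s["t"]
def bb(st): return np.array([st[0]+(st[2]-1)/2,st[1]+(st[3]-1)/2])
for A,B in((rt[1],rs[1]),(bb(rt[0]),bb(rs[0]))):
  d1=onplane(f,A,0)[0]-c1;d2=onplane(s,B,0)[0]-c2
  t=np.linalg.lstsq(np.c_[d1,-d2],c2-c1,rcond=None)[0];p=c1+t[0]*d1;q=c2+t[1]*d2;print((p+q)/2,np.linalg.norm(p-q))
E
python3 go.py .5445 .1245 .16 176.4
```

```text
time_s: 18.7
eef_pos: [0.5509, 0.2648, 0.2521]
eef_rot: [0.001, -0.685, 0.729, -0.0]
force: [0.9, -0.3, 0.1]
width: 1.002
finger_force: 0.0
(array([235, 193,   8,   9,  59], dtype=int32), array([238.62711864, 197.16949153])) (array([261, 189,   8,  10,  66], dtype=int32), array([264.75757576, 193.71212121]))
[0.54229881 0.12498825 0.1038834 ] 0.0015801264563953777
[0.54228383 0.12563536 0.10454343] 0.0026602091391520763
turn [ 0.001 -0.     0.002] rows 0.024639065356569997 | then shift [ 1.426 -0.03   0.901]  pos [0.5505 0.267  0.2501] t 18.8 w 1.004 F [-0.2 -0.2 -0.8]
```

View pics/g6.png

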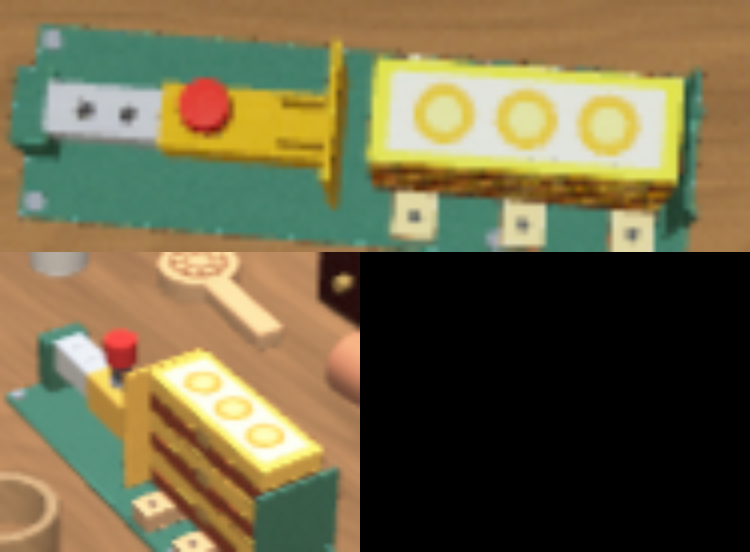

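```bash
python3 -m crank '[{"dx":0.36,"dy":0,"dz":0,"ax":0,"ay":0,"az":0.002,"claw":0},{"dx":0.36,"dy":0,"dz":0.1,"ax":0,"ay":0,"az":0,"claw":0},{"dx":0.36,"dy":0,"dz":0.3,"ax":0,"ay":0,"az":0,"claw":0},{"dx":0.36,"dy":-0.01,"dz":0.4,"ax":0,"ay":0,"az":0,"claw":0},{"dx":0,"dy":0,"dz":0,"ax":0,"ay":0,"az":0,"claw":0},{"dx":0,"dy":0,"dz":0,"ax":0,"ay":0,"az":0,"claw":0},{"dx":0,"dy":0,"dz":0,"ax":0,"ay":0,"az":0,"claw":0}]';python3 go.py .5425 .125 .094 176.4
```

```text
time_s: 19.5
eef_pos: [0.5436, 0.1224, 0.176]
eef_rot: [0.001, -0.683, 0.73, -0.001]
force: [0.1, -0.5, 0.1]
width: 0.999
finger_force: 0.0
turn [-0.002  0.001 -0.002] rows 0.020154213310350232 | then shift [-0.025  0.012  0.82 ]  pos [0.5436 0.1224 0.176 ] t 19.5 w 0.999 F [ 0.1 -0.5  0.1]
```

```bash
python3 -m crank '[{"dx":-0.022,"dy":0.012,"dz":0.2,"ax":0,"ay":0,"az":0,"claw":0},{"dx":0,"dy":0,"dz":0.2,"ax":0,"ay":0,"az":0,"claw":0},{"dx":0,"dy":0,"dz":0.2,"ax":0,"ay":0,"az":0,"claw":0},{"dx":0,"dy":0,"dz":0.2,"ax":0,"ay":0,"az":0,"claw":0},{"dx":0,"dy":0,"dz":0,"ax":0,"ay":0,"az":0,"claw":0},{"dx":0,"dy":0,"dz":0,"ax":0,"ay":0,"az":0,"claw":0}]'
python3 go.py .5425 .125 .094 176.4
python3 -m crank '[{"dx":0,"dy":0,"dz":0,"ax":0,"ay":0,"az":0,"claw":1},{"dx":0,"dy":0,"dz":0,"ax":0,"ay":0,"az":0,"claw":1},{"dx":0,"dy":0,"dz":0,"ax":0,"ay":0,"az":0,"claw":1},{"dx":0,"dy":0,"dz":0,"ax":0,"ay":0,"az":0,"claw":1},{"dx":0,"dy":0,"dz":0,"ax":0,"ay":0,"az":0,"claw":1},{"dx":0,"dy":0,"dz":0,"ax":0,"ay":0,"az":0,"claw":1},{"dx":0,"dy":0,"dz":0,"ax":0,"ay":0,"az":0,"claw":1},{"dx":0,"dy":0,"dz":0,"ax":0,"ay":0,"az":0,"claw":1},{"dx":0,"dy":0,"dz":0,"ax":0,"ay":0,"az":0,"claw":1}]'
```

```text
time_s: 20.1
eef_pos: [0.5424, 0.125, 0.0955]
eef_rot: [0.001, -0.684, 0.73, -0.0]
force: [-0.8, 0.5, 0.3]
width: 1.001
finger_force: 0.0
turn [-0.001  0.    -0.001] rows 0.014181353405977976 | then shift [ 0.    -0.001  0.015]  pos [0.5424 0.125  0.0955] t 20.1 w 1.001 F [-0.8  0.5  0.3]
time_s: 21.0
eef_pos: [0.5423, 0.1243, 0.0947]
eef_rot: [0.001, -0.683, 0.73, -0.0]
force: [3.5, 0.2, 5.5]
width: 0.336
finger_force: 59.8
```

```bash
python3 -m crank '[{"dx":0,"dy":0,"dz":-0.04,"ax":0,"ay":0,"az":0,"claw":1},{"dx":0,"dy":0,"dz":-0.04,"ax":0,"ay":0,"az":0,"claw":1},{"dx":0,"dy":0,"dz":-0.04,"ax":0,"ay":0,"az":0,"claw":1},{"dx":0,"dy":0,"dz":0,"ax":0,"ay":0,"az":0,"claw":1},{"dx":0,"dy":0,"dz":0,"ax":0,"ay":0,"az":0,"claw":1}]'
```

```text
time_s: 21.5
eef_pos: [0.5421, 0.1243, 0.1039]
eef_rot: [0.0, -0.683, 0.73, 0.0]
force: [11.7, -0.1, -7.6]
width: 0.332
finger_force: 59.8
```

```bash
python3 -m crank '[{"dx":0,"dy":-0.01,"dz":-0.03,"ax":0,"ay":0,"az":0,"claw":1},{"dx":0,"dy":0,"dz":0,"ax":0,"ay":0,"az":0,"claw":1},{"dx":0,"dy":0,"dz":0,"ax":0,"ay":0,"az":0,"claw":1}]'
```

```text
time_s: 21.8
eef_pos: [0.5422, 0.1243, 0.106]
eef_rot: [-0.001, -0.683, 0.73, 0.001]
force: [8.5, 0.1, -8.5]
width: 0.33
finger_force: 59.9
```

```bash
python3 -m crank '[{"dx":0,"dy":-0.005,"dz":-0.008,"ax":0,"ay":0,"az":0,"claw":1},{"dx":0.04,"dy":0,"dz":0,"ax":0,"ay":0,"az":0,"claw":1},{"dx":0.04,"dy":0,"dz":0,"ax":0,"ay":0,"az":0,"claw":1},{"dx":0.04,"dy":0,"dz":0,"ax":0,"ay":0,"az":0,"claw":1},{"dx":0,"dy":0,"dz":0,"ax":0,"ay":0,"az":0,"claw":1}]';python3 -m crank '[{"dx":0.03,"dy":0,"dz":0,"ax":0,"ay":0,"az":0,"claw":1},{"dx":0.03,"dy":0,"dz":0,"ax":0,"ay":0,"az":0,"claw":1},{"dx":0,"dy":0,"dz":0,"ax":0,"ay":0,"az":0,"claw":1}]'
```

```text
time_s: 22.3
eef_pos: [0.5415, 0.1122, 0.1065]
eef_rot: [-0.001, -0.683, 0.73, 0.001]
force: [7.4, 0.3, -9.3]
width: 0.334
finger_force: 59.9
time_s: 22.6
eef_pos: [0.5411, 0.1063, 0.1065]
eef_rot: [-0.001, -0.683, 0.73, 0.001]
force: [7.3, 0.8, -7.7]
width: 0.331
finger_force: 59.9
```

```bash
python3 -m crank '[{"dx":0.02,"dy":-0.003,"dz":0,"ax":0,"ay":0,"az":0,"claw":1},{"dx":0.015,"dy":0,"dz":0,"ax":0,"ay":0,"az":0,"claw":1},{"dx":0,"dy":0,"dz":0,"ax":0,"ay":0,"az":0,"claw":1}]';python3 -m crank '[{"dx":0.015,"dy":0,"dz":0,"ax":0,"ay":0,"az":0,"claw":1},{"dx":0.015,"dy":0,"dz":0,"ax":0,"ay":0,"az":0,"claw":1},{"dx":0,"dy":0,"dz":0,"ax":0,"ay":0,"az":0,"claw":1},{"dx":0,"dy":0,"dz":0,"ax":0,"ay":0,"az":0,"claw":1}]'
```

```text
time_s: 22.9
eef_pos: [0.541, 0.1039, 0.1062]
eef_rot: [-0.0, -0.683, 0.73, 0.002]
force: [5.8, 4.5, -8.9]
width: 0.334
finger_force: 59.9
time_s: 23.3
eef_pos: [0.5408, 0.1018, 0.1063]
eef_rot: [0.0, -0.684, 0.73, 0.002]
force: [5.9, 8.2, -8.9]
width: 0.336
finger_force: 60.0
```

```bash
python3 -m crank '[{"dx":0.015,"dy":0,"dz":0,"ax":0,"ay":0,"az":0,"claw":1},{"dx":0,"dy":0,"dz":0,"ax":0,"ay":0,"az":0,"claw":1},{"dx":0,"dy":0,"dz":0,"ax":0,"ay":0,"az":0,"claw":1}]';python3 -m crank '[{"dx":0.012,"dy":0,"dz":0,"ax":0,"ay":0,"az":0,"claw":1},{"dx":0,"dy":0,"dz":0,"ax":0,"ay":0,"az":0,"claw":1},{"dx":0,"dy":0,"dz":0,"ax":0,"ay":0,"az":0,"claw":1}]'
```

```text
time_s: 23.6
eef_pos: [0.5408, 0.1005, 0.1062]
eef_rot: [0.0, -0.684, 0.73, 0.002]
force: [5.6, 7.5, -9.0]
width: 0.33
finger_force: 60.0
time_s: 23.9
eef_pos: [0.5407, 0.0994, 0.1063]
eef_rot: [0.0, -0.684, 0.73, 0.003]
force: [5.7, 9.3, -9.3]
width: 0.332
finger_force: 60.0
```

```bash
python3 -m crank '[{"dx":0,"dy":0,"dz":0.02,"ax":0,"ay":0,"az":0,"claw":1},{"dx":0,"dy":0,"dz":0.02,"ax":0,"ay":0,"az":0,"claw":1},{"dx":0,"dy":0,"dz":0.02,"ax":0,"ay":0,"az":0,"claw":1},{"dx":0,"dy":0,"dz":0,"ax":0,"ay":0,"az":0,"claw":1},{"dx":0,"dy":0,"dz":0,"ax":0,"ay":0,"az":0,"claw":1}]'
```

```text
time_s: 24.4
eef_pos: [0.5407, 0.0994, 0.1007]
eef_rot: [0.0, -0.684, 0.73, 0.002]
force: [3.8, 8.6, -7.3]
width: 0.335
finger_force: 60.2
```

```bash
python3 -m crank '[{"dx":0,"dy":0,"dz":0.03,"ax":0,"ay":0,"az":0,"claw":1},{"dx":0,"dy":0,"dz":0.03,"ax":0,"ay":0,"az":0,"claw":1},{"dx":0,"dy":0,"dz":0,"ax":0,"ay":0,"az":0,"claw":1},{"dx":0,"dy":0,"dz":0,"ax":0,"ay":0,"az":0,"claw":1}]';python3 -m crank '[{"dx":0,"dy":0,"dz":0.02,"ax":0,"ay":0,"az":0,"claw":1},{"dx":0,"dy":0,"dz":0,"ax":0,"ay":0,"az":0,"claw":1},{"dx":0,"dy":0,"dz":0,"ax":0,"ay":0,"az":0,"claw":1}]'
```

```text
time_s: 24.8
eef_pos: [0.5407, 0.0992, 0.0951]
eef_rot: [0.0, -0.684, 0.73, 0.002]
force: [3.7, 7.4, -5.5]
width: 0.329
finger_force: 60.6
time_s: 25.1
eef_pos: [0.5409, 0.0991, 0.0948]
eef_rot: [0.001, -0.684, 0.73, 0.002]
force: [-0.7, 8.1, 3.2]
width: 0.33
finger_force: 61.4
```

```bash
python3 -m crank '[{"dx":-0.012,"dy":0,"dz":0.01,"ax":0,"ay":0,"az":0,"claw":1},{"dx":0,"dy":0,"dz":0,"ax":0,"ay":0,"az":0,"claw":1},{"dx":0,"dy":0,"dz":0,"ax":0,"ay":0,"az":0,"claw":1},{"dx":0,"dy":0,"dz":0,"ax":0,"ay":0,"az":0,"claw":1}]'; python3 - <<'E'
from h import *
f=grab("top");s=grab("side");im=f["pixels"]
a=cv2.resize(im[180:225,205:330],None,fx=6,fy=6,interpolation=cv2.INTER_LINEAR)
b=cv2.resize(s["pixels"][170:245,235:325],None,fx=4,fy=4,interpolation=cv2.INTER_LINEAR)
c=cv2.resize(im,(384,288))
e=np.zeros((270+300,750,3),np.uint8);e[:270,:750]=a;e[270:,:360]=b;e[270:558,362:746]=c
cv2.imwrite("pics/g7.png",e)
E
```

```text
time_s: 25.5
eef_pos: [0.5409, 0.0993, 0.0947]
eef_rot: [0.0, -0.684, 0.73, 0.001]
force: [-2.3, 4.5, 6.1]
width: 0.331
finger_force: 61.7
```

View pics/g7.png

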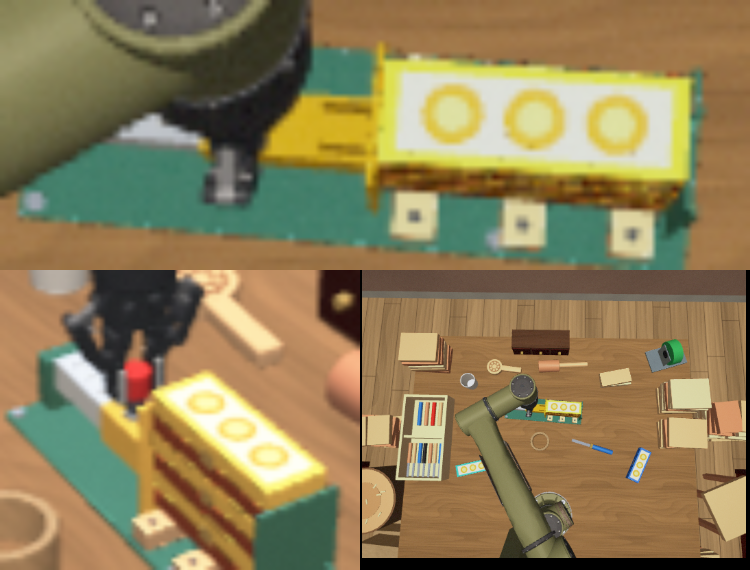

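The column stands straight between stop and fence (top-view column ends at about pixels 267 and 320). The knob is gripped with the pin home, at the same height as at the start.

```bash
python3 -c "
from plant import bot
print(bot.job_done())"
```

```text
the job is handed in; nothing more can be done
None
```

The job is handed in: both cases are stacked straight on the jig's case, the end stop is at the next hole with the pin home, and the gripper still holds the knob (about 25 s of the 67 s used; no verdict came back).

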